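Load a round cell into a spring-loaded charger bay

TASK

Take the blue round cell from its grey resting tray and load it in the charger: tilted, slip its flat end under the hood and press it against the spring contact, then tip the button end down behind the end wall so that the cell lies level on the bay floor, held by the spring, and let go. Feel for the spring and press gently, never driving it hard against its stop, and do not disturb the things lying around.

Things in the scene. Friction and masses are not known exactly. Their poses are not given: they have to be found in the camera images.
- cell: Blue round rechargeable cell, diameter 26 mm, 65 mm long overall, about 95 g, lying in the grey tray. Origin on its axis at mid-length; its x is the cell's axis: +x to the button end (orange band; the 9 mm wide button is the last 2 mm of the length), -x to the plain flat steel end. At the start +x points roughly away from the robot.
- cell_flat (a point): Centre of the cell's flat end face, 32.5 mm from the cell's origin along its -x.
- charger: Aluminium base plate of the charger, 164 (x) x 70 (y) x 8 mm, fixed; origin at the centre of its underside, x along the bay, z up. The black cradle on it is clamped in slots, shifted along x by an unmeasured d between -12 and +12 mm: feel or look for it. All charger points are given for d = 0; the real part is d farther along x. The clamp holds against all permitted forces.
- bay (a point): Middle of a seated cell (for d = 0): 25 mm over the desk; cell +x along plate +x. Bay floor at z = 12 mm, 24 mm wide. Side guides 20 to 30 mm either side of it along x, 28 mm apart, tops at z = 22 mm; between them (x within 20 mm) both sides are open for fingers down to the plate at z = 8 mm. Over 20 N between cell and charger, or gripper and charger, does damage.
- spring (a point): Face centre of the free steel spring contact (for d = 0), at the bay's -x end, facing +x. Contact plate 22 mm wide, from z = 15 to 30 mm. Slides to -x: 2 N at first touch, plus 1.5 N per mm, some damping, hard stop at 6 mm (11 N). A seated cell presses it in 4 mm; to bring the button down past the end wall it must be pressed in 5 to 6 mm.
- hood (a point): Lower front edge of the black hood over the spring contact (for d = 0). Underside z = 47 mm, top 50 mm; it reaches 26 mm to -x from here; cheeks 32 mm apart inside, 40 mm outside. A cell tilted 15 to 20 degrees, button end up, flat end's lower edge 2 to 3 mm above the bay floor, fits under it.
- wall (a point): Top of the inner face of the end wall at the bay's +x end (for d = 0), z = 27 mm. Wall 7 mm thick, 24 mm wide. The button of a seated cell rests on this inner face, pushed by the spring. A tilted cell has to come in slanting down over this wall, roughly along its own axis, or its underside strikes the wall.
- cell_rest: Grey tray 84 x 46 mm fixed on the desk in which the cell starts; origin at the centre of its underside, x along the cell. Floor top at z = 4 mm (the cell's axis is at z = 17 mm); side chocks up to z = 11 mm and 24 mm apart inside at x = -32..-20 and +20..+32 mm, open for fingers between; end lips up to z = 7 mm at x = +-40 mm.
- bush: Loose brass bush, 31 mm diameter, 29 mm high, origin at the centre of its underside. Bystander.
- cap: Loose black lens cap, 66 mm diameter, 12 mm high, origin at the centre of its underside. Bystander.
- stick: Loose black USB stick, 17 x 52 x 8 mm, origin at the centre of its underside. Bystander.
- driver: Loose yellow screwdriver, 150 mm long along its y, 25 mm thick, origin under its middle. Bystander.
Things that resemble listed ones, but are neither listed nor needed, are in the scene too. Of the things that look like the cell, the largest one is meant.

How it is judged (in metres and radians):
On the way:
1. the cell, tilted, has its flat end in under the hood and pressed on the spring contact (angle between the x axis of cell and the x axis of charger, either way round above 0.1 rad and contact force between cell and charger above 2.5 N and z of cell_flat in the frame of charger below 0.036 m and x of cell_flat in the frame of charger between -0.06 and -0.012 m and y of cell_flat in the frame of charger between -0.006 and 0.006 m), for 0.05 s.
At the end, for the whole second after the job is handed in: The cell lies level in the bay (axis within 0.06 rad of the bay's, its middle 25 mm above the desk within 2.5 mm, within 3 mm of the bay's middle line, within 16 mm of the plate's middle lengthwise as the cradle's shift allows), flat end to the spring, at rest and released (angle between the x axis of cell and the x axis of charger, either way round below 0.06 rad and z of cell in the frame of charger between 0.0225 and 0.0275 m and y of cell in the frame of charger between -0.003 and 0.003 m and x of cell in the frame of charger between -0.016 and 0.016 m and x of cell_flat in the frame of charger below -0.016 m and linear speed of cell below 0.01 m/s and contact force between cell and the fingers below 0.05 N); the robot touches nothing.
It fails at once if more than 20 N between the cell and the charger (contact force between cell and charger above 20 N).
It fails at once if the gripper or arm pushes on the charger with more than 20 N (contact force between the arm and charger above 20 N).
It fails at once if the bush, cap, USB stick or screwdriver is moved more than 20 mm (distance of any of bush, cap, stick, driver from where it was at the start of the episode above 0.02 m).
It also fails if it takes over 51 s, if anything falls off the work surface, if the arm or the gripper's body presses on something with over 40 N, if the wrist force passes 120 N, or if a joint passes its speed limit or range.

ROBOT

A 6-joint arm with a two-finger parallel gripper is mounted at the origin on a cart in front of the work surface, level with it; the furniture and walls round the work are solid. World frame = base frame: x ahead of the robot, y to its left, z up, the work surface at z = 0. Lengths are in mm, angles in rad, forces in N, time in s.
With the tool pointing down it reaches from about 325 to 900 mm from the base axis. Payload 6.1 kg.
Tool frame: the origin (TCP) lies on the centre line of the jaws, within the pads' length; the fingertips stand 11 mm ahead of it and the grasp point (between the pads) lies 8 mm behind it; z points along the fingers, y is the line along which they close (so a half turn about z gives the same grasp; the last joint's range is limited). The gripper opens to 85 mm and grips with 20 to 120 N. Pads are 22 mm wide; open, the fingers measure 114 mm over their backs; the gripper's body (76 mm by 85 mm) begins 54 mm behind the grasp point. The pads swing forward as they close: fully open they stand 13 mm farther back than shut.
Start: joints at [1.179, 0.22, 1.526, -0, 1.395, -0.126], TCP at [164.174, 603.044, 242.3] pointing down, gripper open.
Joint ranges: [-2.98, 2.98], [-0.91, 2.08], [0.09, 2.57], [-1.24, 4.39], [0.2, 2.65], [-2.68, 2.68]. Speed limits (rad/s): [2.57, 2.57, 3.01, 3.14, 3.14, 3.14].

INTERFACE

Orientations are given as a unit quaternion [w, x, y, z].
In Python, from cell import monitor, capture, camera_info, ticket gives the robot as it stands.
- The arm moves only by the tool step_arm, never from a script. Its argument "plan" is a list of rows, each a list of 2 entries, a list of its own where there are three numbers: the shift along the tool's x, y, z in m, then the turn, a rotation vector about the tool's x, y, z in rad. In form: [[[tx, ty, tz], [wx, wy, wz]], ...]. A call has 1 to 8 rows; each row shifts and turns the commanded pose from where the row before left it, along the tool's axes as they then stand; what a row does not reach is not made up. A row lasts 1/10 s, in which the tool goes at most 50 mm and 8.59 degrees, less where a joint would pass 70% of its speed; a pose out of reach is approached as far as the arm can. A call with a gripper value outside its range is refused whole. "jaw" is the opening in per cent of the stroke, from 0 (shut) to 100 (fully open), set as the call begins (left out, the last holds). The fingers move at their own pace and stop on an object; "force" is the grip in N (left out, the last holds). Time passes only in rows, so rows that do not move let the fingers close. It gives the time, the measured TCP pose, the force, the opening and the grip force at its end, in the units of the state.
- monitor.get_state(): the state, without advancing time (a new reading comes with each control period).
- capture(name): name is "side" or "top" or "wrist"; returns (picture, depth): 400x640x3 uint8, red, green, blue; 400x640 float32, mm along the optical axis (not along the pixel's ray), 0 where there is no reading.
- camera_info(name): a dict with "K" (3x3 intrinsics, pixels), "dist_coeffs" ([k1, k2, p1, p2, k3] as OpenCV has them; the pictures are not rectified), "origin" and "orientation" of the camera in the world. Camera axes: x right, y down, z forward; pixel columns grow to the right and rows downward; lengths in mm; the calibration is good to about 2 mm. A picture is of the moment at which its call begins: read the wrist's pose just before it. camera_info takes no time and is no camera call; for the wrist camera it gives the pose at the moment of the call.
- ticket.sign_off(): hands the job in; it is judged then, once.
The state is a dict: "time_s": time; "qpos": joint angles; "joint_velocities": joint speeds; "tau": joint torques, N m; "position": TCP position; "eef_rot": TCP orientation; "wrist_force": force on the tool from outside, world axes, zero at the start; "torque": the same for the moment, N m; "grip_width": finger opening in mm; "finger_force": force on a finger pad.
Only numpy, scipy, OpenCV 4.12 (cv2) and the standard library are available. Lean on these libraries where they do the work, as an engineer would, in place of code of your own. Each camera call takes 0.05 s, during which the arm holds its last target. There are 200 camera calls.

## Working session

There is one attempt and no reset: what is moved stays moved. The work goes in short steps, Python scripts to look and compute and a tool call to move; the robot and the scene stay as the last step left them, time stands still between calls to the robot, and variables do not carry over. Pictures are saved under pics/ and viewed, at most 14 in all, crops included, and the job is handed in when it is done.

Besides the shell and the picture viewer there is one more tool, called after "Call:" as name([rows], argument=value, ...), one row to a line, values as JSON. step_arm: Moves the arm, as the interface text tells. Its arguments: {"type":"object","properties":{"plan":{"type":"array"},"jaw":{"type":"number"},"force":{"type":"number"}},"required":["plan"]}

```bash
ls; mkdir -p pics; python3 - <<'E'
from cell import monitor,capture,camera_info
import cv2,numpy as np
print(monitor.get_state())
for n in("top","side"):
    p,d=capture(n); np.savez(f"{n}0.npz",p=p,d=d); cv2.imwrite(f"pics/{n}0.png",p[:,:,::-1]); print(n,camera_info(n))
print(camera_info("wrist"))
E
```

```text
pics
{'time_s': 0.0, 'qpos': array([ 1.17887988e+00,  2.21205475e-01,  1.52760806e+00,  3.79280850e-06,
        1.39471646e+00, -1.26100615e-01]), 'joint_velocities': array([ 0.00052796, -0.00225598,  0.00042882, -0.00071051, -0.00122439,
       -0.00085533]), 'tau': array([ 2.55383886e-03, -4.96920776e+01, -3.89383507e+01,  2.26639895e-05,
        1.15267365e-02, -5.35620700e-05]), 'position': array([163.96277156, 602.50278493, 241.21363754]), 'eef_rot': array([-2.49903313e-04,  1.32517236e-01,  9.91180228e-01, -9.35884524e-04]), 'wrist_force': array([-1.53376087,  0.25049234, -0.52936185]), 'torque': array([ 0.02465216, -0.01007179, -0.03596283]), 'finger_force': 0.0, 'grip_width': 85.72472079525825}
top {'K': array([[419.74886625,   0.        , 325.6563436 ],
       [  0.        , 419.74886625, 192.95041526],
       [  0.        ,   0.        ,   1.        ]]), 'dist_coeffs': array([0.00844643, 0.        , 0.        , 0.        , 0.        ]), 'origin': array([438.14737583, -62.3597479 , 926.96486981]), 'orientation': array([ 0.04270689, -0.70254528,  0.7083315 , -0.05359783])}
side {'K': array([[464.49502363,   0.        , 312.31694994],
       [  0.        , 464.49502363, 196.28970456],
       [  0.        ,   0.        ,   1.        ]]), 'dist_coeffs': array([0.02020813, 0.        , 0.        , 0.        , 0.        ]), 'origin': array([ 174.81863465, -728.57731259,  729.4731349 ]), 'orientation': array([-0.40644559,  0.87970773, -0.2234252 ,  0.10486882])}
{'K': array([[326.01240028,   0.        , 319.02912338],
       [  0.        , 326.01240028, 202.40043989],
       [  0.        ,   0.        ,   1.        ]]), 'dist_coeffs': array([-0.04311811,  0.        ,  0.        ,  0.        ,  0.        ]), 'origin': array([100.01882692, 619.28119996, 372.58794651]), 'orientation': array([0.10625101, 0.78769598, 0.60159876, 0.07952796])}
```

View pics/top0.png

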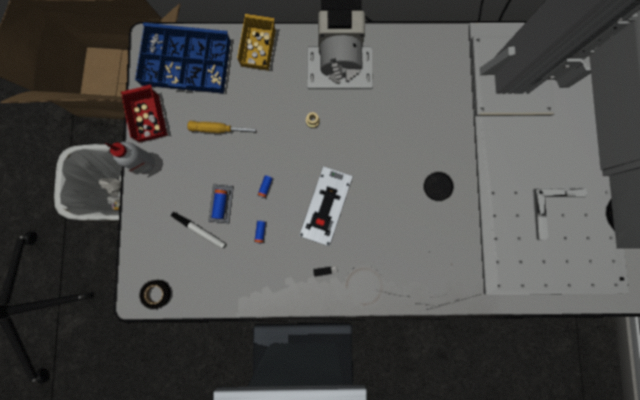

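View pics/side0.png

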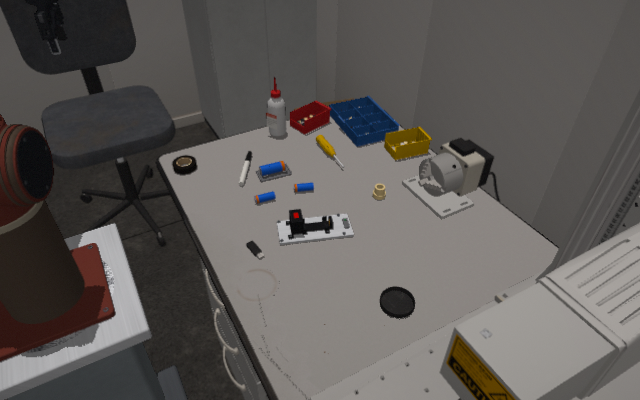

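The top view shows the blue things that could be taken for the cell at (220,204), which is in the grey tray and the largest, and at (265,186) and (260,231), both smaller and loose. I choose (220,204), orange end up in the image (away from the robot). The charger is at (326,207), with its red-marked hood at (320,222) at the near end.

```bash
cat > h.py <<'E'
import numpy as np,cv2
from scipy.spatial.transform import Rotation as R
def rot(q): return R.from_quat(np.r_[q[1:],q[0]])
def plane(ci,px,z):
    px=np.asarray(px,float).reshape(-1,1,2)
    u=cv2.undistortPoints(px,ci["K"],ci["dist_coeffs"])[:,0]
    d=rot(ci["orientation"]).apply(np.c_[u,np.ones(len(u))])
    zz=np.broadcast_to(z,(len(u),)); o=ci["origin"]
    return o+d*((zz-o[2])/d[:,2])[:,None]
def proj(ci,P):
    r=rot(ci["orientation"]).inv(); P=np.asarray(P,float).reshape(-1,3)
    return cv2.projectPoints(r.apply(P-ci["origin"]),np.zeros(3),np.zeros(3),ci["K"],ci["dist_coeffs"])[0][:,0]
def blobs(m,amin):
    n,l,s,c=cv2.connectedComponentsWithStats(m.astype(np.uint8),connectivity=8)
    return [(s[i,4],c[i],l==i) for i in range(1,n) if s[i,4]>=amin]
E
python3 - <<'E'
from h import *
from cell import camera_info
for n in("top","side"):
    f=np.load(n+"0.npz");p=f["p"].astype(int);ci=camera_info(n)
    r,g,b=p[...,0],p[...,1],p[...,2]
    def rep(name,m,amin,z):
        for a,c,l in blobs(m,amin):
            rc=cv2.minAreaRect(np.argwhere(l)[:,::-1].astype(np.float32))
            W=plane(ci,cv2.boxPoints(rc),z); e=[W[1]-W[0],W[2]-W[1]]
            k=np.argmax([np.linalg.norm(x) for x in e])
            print(n,name,a,c.round(1),"W",W.mean(0).round(1),"L",[round(float(np.linalg.norm(x)),1) for x in e],"yaw",round(float(np.degrees(np.arctan2(e[k][1],e[k][0]))),1))
    rep("blue",(b>90)&(b-r>60),40,17)
    rep("white",(p.min(2)>185),300,8)
    rep("red",(r>110)&(g<60)&(b<60),10,50)
    rep("orange",(r>130)&(r-b>80)&(g>50)&(g<r*.65),6,17)
p=cv2.imread("pics/top0.png")
cv2.imwrite("pics/crop1.png",np.hstack([cv2.resize(p[165:255,190:370],None,fx=4,fy=4,interpolation=2)]))
E
```

```text
top blue 128 [185.5  28.1] W [947.4 243.4  17. ] L [4.3, 186.3] yaw -96.1
top blue 98 [178.5  43.6] W [902.6 257.9  17. ] L [25.0, 45.9] yaw -178.0
top blue 113 [195.1  49.7] W [897.9 213.2  17. ] L [44.0, 30.4] yaw -3.5
top blue 51 [216.3  49.5] W [895.3 169.2  17. ] L [20.5, 12.1] yaw -90.0
top blue 63 [154.1  64.7] W [860.4 311.   17. ] L [20.7, 23.9] yaw -109.2
top blue 65 [175.3  70. ] W [847.1 261.1  17. ] L [33.2, 19.0] yaw -3.8
top blue 47 [191.8  68.5] W [851.7 222.8  17. ] L [38.6, 19.7] yaw -48.9
top blue 54 [197.8  79.5] W [826.  211.3  17. ] L [13.5, 30.8] yaw -178.3
top blue 66 [210.7  82.8] W [814.7 180.9  17. ] L [20.5, 38.6] yaw -142.9
top blue 123 [264.9 184. ] W [583.8  55.8  17. ] L [37.6, 16.0] yaw -21.0
top blue 241 [217.7 205.5] W [536.8 157.7  17. ] L [53.2, 21.9] yaw -7.8
top blue 131 [259.5 229.6] W [484.3  66.5  17. ] L [37.9, 15.9] yaw -7.4
top red 49 [134.6  89.3] W [787.9 332.7  50. ] L [58.7, 4.6] yaw -77.4
top red 126 [148.6 106.8] W [747.6 306.4  50. ] L [37.4, 40.8] yaw -93.6
top red 41 [148.4 122.7] W [711.6 300.4  50. ] L [10.7, 28.7] yaw -124.1
to
[... 255 characters left out ...]
6  17. ] L [9.8, 189.4] yaw -95.7
side blue 180 [270.9 167.4] W [539.  156.6  17. ] L [55.4, 37.2] yaw -4.9
side blue 111 [305.  186.2] W [580.3  48.4  17. ] L [39.5, 26.5] yaw -20.1
side blue 116 [266.4 196.1] W [482.5  59.2  17. ] L [39.4, 25.8] yaw -6.5
side red 28 [275.   91.7] W [695.8 463.1  50. ] L [24.7, 19.3] yaw -28.2
side red 28 [322.4 104.6] W [783.9 324.9  50. ] L [9.1, 61.7] yaw -77.2
side red 23 [295.8 215.1] W [498.2 -65.4  50. ] L [8.7, 12.7] yaw -117.2
side orange 15 [282.6 163.5] W [572.9 158.1  17. ] L [6.2, 24.2] yaw -104.8
side orange 9 [295.6 185.8] W [560.1  60.   17. ] L [2.4, 15.4] yaw -117.0
side orange 9 [256.8 197.8] W [459.7  63.7  17. ] L [3.8, 14.8] yaw -101.5
```

View pics/crop1.png

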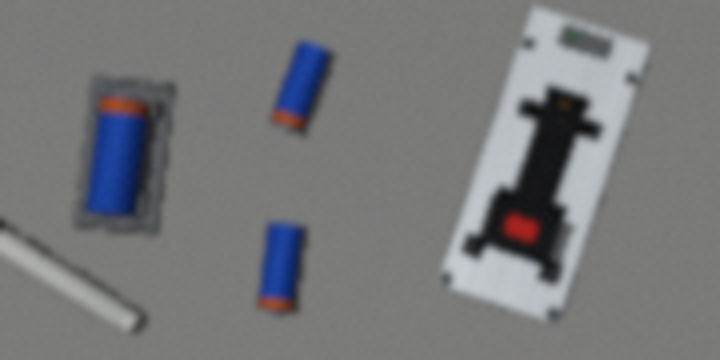

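Close crop: the large blue cell lies in the tray with its orange band up (away from the robot). In the charger, the red patch of the hood is at the near end and the end wall at the far end. Moving above the tray.

Call:
step_arm([
  [[-0.03, -0.0207, 0], [0, 0, 0]],
  [[-0.03, -0.0207, 0], [0, 0, 0]],
  [[-0.03, -0.0207, 0], [0, 0, 0]],
  [[-0.03, -0.0207, 0], [0, 0, 0]],
  [[-0.03, -0.0207, 0], [0, 0, 0]],
  [[-0.03, -0.0207, 0], [0, 0, 0]],
  [[-0.03, -0.0207, 0], [0, 0, 0]],
  [[-0.03, -0.0207, 0], [0, 0, 0]],
], jaw=100)

```text
time_s: 0.9
position: [352.8, 378.8, 241.9]
eef_rot: [-0.0, 0.132, 0.991, -0.0]
wrist_force: [1.0, 0.3, 0.5]
grip_width: 85.5
finger_force: 0.0
```

Call:
step_arm([
  [[-0.03, -0.0207, 0], [0, 0, 0]],
  [[-0.03, -0.0207, 0], [0, 0, 0]],
  [[-0.03, -0.0207, 0], [0, 0, 0]],
  [[-0.03, -0.0207, 0], [0, 0, 0]],
  [[-0.03, -0.0207, 0], [0, 0, 0]],
  [[-0.03, -0.0207, 0], [0, 0, 0]],
  [[-0.03, -0.0207, 0], [0, 0, -0.08]],
  [[-0.03, -0.0207, 0], [0, 0, -0.08]],
])

```text
time_s: 1.7
position: [542.9, 157.9, 241.8]
eef_rot: [-0.0, 0.051, 0.999, -0.0]
wrist_force: [-0.2, 0.1, -0.2]
grip_width: 85.7
finger_force: 0.0
```

```bash
cat > snap.py <<'E'
import sys
from cell import monitor,capture,camera_info
from h import *
def snap(tag,n="wrist"):
    s=monitor.get_state();ci=camera_info(n);p,d=capture(n)
    np.savez(tag+".npz",p=p,d=d,**{k:ci[k] for k in ci},pos=s["position"],q=s["eef_rot"])
    cv2.imwrite(f"pics/{tag}.png",p[:,:,::-1]); return s
if __name__=="__main__":
    s=snap(sys.argv[1],*sys.argv[2:]);print(s["time_s"],s["position"],s["eef_rot"],s["wrist_force"])
E
sleep 0.3;python3 snap.py w1
```

```text
1.7 [542.87928294 157.92392831 241.84632   ] [-4.38739671e-04  5.14024258e-02  9.98677922e-01 -7.49932903e-05] [-0.19472535  0.13206911 -0.15222438]
```

View pics/w1.png

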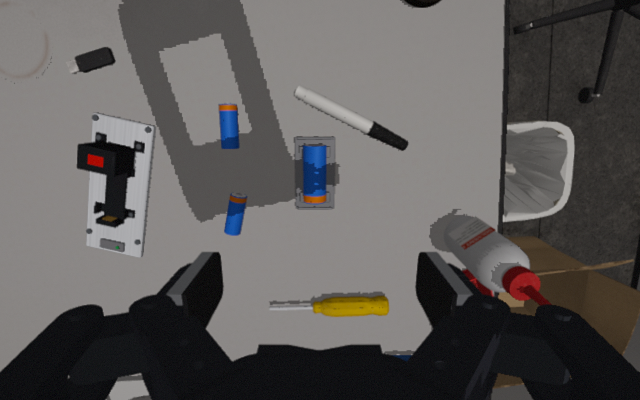

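The wrist view shows the cell in its tray at (314,172) with its orange end at (314,199). The charger plate runs from (93,115) to (142,255), hood at (95,160), wall at (107,220).

```bash
python3 - <<'E'
from h import *
f=np.load("w1.npz");ci=f;p=f["p"].astype(int);r,g,b=p[...,0],p[...,1],p[...,2]
sub=np.zeros(r.shape,bool);sub[130:215,290:340]=1
bl=((b-r>50)|((r-b>60)))&sub
bb=blobs(bl,200)
for a,c,l in bb:
    q=np.argwhere(l)[:,::-1].astype(np.float32)
    W=plane(ci,q,17)[:,:2];rc=cv2.minAreaRect(W.astype(np.float32));print("cell",a,c,rc)
    # row midline
    rows=np.unique(q[:,1])[6:-8];m=np.array([[q[q[:,1]==y,0].mean(),y] for y in rows]);M=plane(ci,m,17)
    v=np.polyfit(M[:,0],M[:,1],1);print("yaw",np.degrees(np.arctan(v[0])),"y at 540",np.polyval(v,540))
sub[:]=0;sub[100:265,70:165]=1
hsv=cv2.cvtColor(f["p"],cv2.COLOR_RGB2HSV)
m=(p.min(2)>165)&sub
a,c,l=max(blobs(m,300),key=lambda t:t[0])
h=cv2.convexHull(np.argwhere(l)[:,::-1].astype(np.int32))
W=plane(ci,h[:,0],8)[:,:2].astype(np.float32);print("plate",a,cv2.minAreaRect(W),cv2.approxPolyDP(W[:,None],8,True)[:,0].round(1).tolist())
t=np.load("top0.npz")
from cell import camera_info
print(plane(camera_info("top"),[[323.2,167],[352.5,175.8],[328,245],[300.8,236.8]],8).round(1))
# depth heights on cradle
d=f["d"];print(np.median(d[165:180,310:320]))
cv2.imwrite("pics/crop2.png",cv2.resize(f["p"][95:270,65:175,::-1],None,fx=3.4,fy=3.4,interpolation=2))
E
```

```text
cell 1246 [314.32022472 173.28250401] ((541.5667114257812, 151.39715576171875), (24.90338134765625, 64.24755096435547), 83.35499572753906)
yaw -5.700903792902545 y at 540 151.7114558630659
plate 3728 ((535.0545654296875, -80.14370727539062), (66.79802703857422, 161.24769592285156), 70.59580993652344) [[467.5, -29.200000762939453], [621.0, -75.0999984741211], [600.2999877929688, -137.5], [457.29998779296875, -87.69999694824219]]
[[ 622.6  -72.2    8. ]
 [ 602.2 -137.2    8. ]
 [ 449.9  -81.2    8. ]
 [ 468.2  -22.1    8. ]]
347.71442
```

View pics/crop2.png

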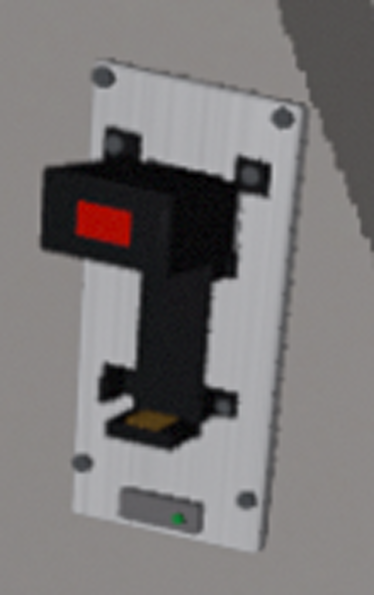

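Call:
step_arm([
  [[0.0, -0.002, 0.025], [0, 0, 0]],
  [[0.0, -0.002, 0.03], [0, 0, 0]],
  [[0.0015, 0, 0.03], [0, 0, 0]],
  [[0, 0, 0.025], [0, 0, 0]],
  [[0, 0, 0.01], [0, 0, 0]],
])

```text
time_s: 2.25
position: [538.1, 155.3, 118.9]
eef_rot: [-0.003, 0.053, 0.999, -0.001]
wrist_force: [-0.1, -0.1, -0.4]
grip_width: 85.4
finger_force: 0.0
```

```bash
python3 snap.py w2; python3 - <<'E'
from h import *
f=np.load("w2.npz");ci=f;p=f["p"].astype(int);r,g,b=p[...,0],p[...,1],p[...,2]
print(ci["origin"],ci["orientation"])
c0=proj(ci,[[541,153,17]])[0];print(c0)
bl=((b-r>50)|((r-b>60)))
bb=sorted(blobs(bl,300),key=lambda t:np.linalg.norm(t[1]-c0))[:1]
for a,c,l in bb:
    q=np.argwhere(l)[:,::-1].astype(np.float32)
    W=plane(ci,q,17)[:,:2];print("cell",a,c,cv2.minAreaRect(W.astype(np.float32)))
    rows=np.unique(q[:,1])[8:-10];m=np.array([[(q[q[:,1]==y,0].min()+q[q[:,1]==y,0].max())/2,y] for y in rows]);M=plane(ci,m,17)
    v=np.polyfit(M[:,0],M[:,1],1);print("yaw",np.degrees(np.arctan(v[0])),"y at 540",np.polyval(v,540))
E
```

```text
2.25 [538.13652354 155.26129582 118.87050167] [-2.77265812e-03  5.30787963e-02  9.98586327e-01 -5.49676935e-04] [-0.09072768 -0.06961377 -0.36888646]
[472.8604793  161.46699889 250.50138278] [0.09746645 0.73750589 0.6627033  0.08607951]
[318.19550173 210.60370244]
cell 2744 [316.49562682 210.03279883] ((542.8399658203125, 151.31674194335938), (25.10691261291504, 67.81004333496094), 84.50282287597656)
yaw -6.173285795747932 y at 540 151.78683882672684
```

View pics/w2.png

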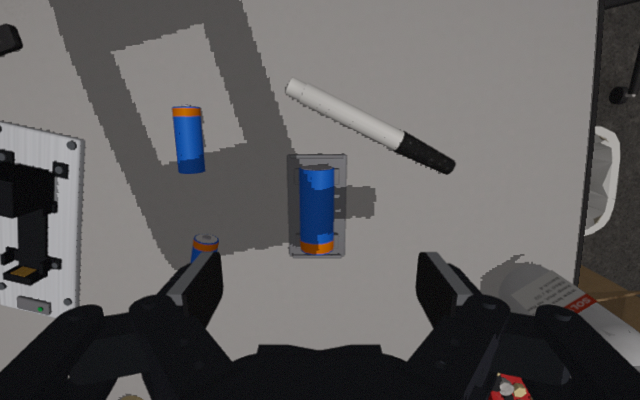

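The view shows the cell at (317,210), nearly on the jaw midline at column 319, with nothing under the fingers. Descending.

Call:
step_arm([
  [[-0.002, -0.002, 0.02], [0, 0, 0]],
  [[-0.002, -0.0012, 0.025], [0, 0, 0]],
  [[0, 0, 0.025], [0, 0, 0]],
  [[0, 0, 0.02], [0, 0, 0]],
  [[0, 0, 0.01], [0, 0, 0]],
  [[0, 0, 0.002], [0, 0, 0]],
  [[0, 0, 0], [0, 0, 0]],
])

```text
time_s: 3.0
position: [544.9, 152.1, 21.2]
eef_rot: [0.001, 0.053, 0.999, 0.0]
wrist_force: [-0.3, -0.8, 0.5]
grip_width: 85.6
finger_force: 0.0
```

Call:
step_arm([
  [[0, 0, 0], [0, 0, 0]],
  [[0, 0, 0], [0, 0, 0]],
  [[0, 0, 0], [0, 0, 0]],
  [[0, 0, 0], [0, 0, 0]],
  [[0, 0, 0], [0, 0, 0]],
  [[0, 0, 0], [0, 0, 0]],
  [[0, 0, 0], [0, 0, 0]],
  [[0, 0, 0], [0, 0, 0]],
], jaw=45, force=30)

```text
time_s: 3.8
position: [544.1, 151.9, 20.2]
eef_rot: [-0.0, 0.053, 0.999, -0.0]
wrist_force: [0.3, -0.9, 0.1]
grip_width: 38.8
finger_force: 0.0
```

Call:
step_arm([
  [[0.002, 0, 0.003], [0, 0, 0]],
  [[0, 0, 0], [0, 0, 0]],
])

```text
time_s: 4.0
position: [541.5, 152.1, 16.7]
eef_rot: [-0.001, 0.053, 0.999, -0.0]
wrist_force: [-0.2, -0.1, 0.2]
grip_width: 38.1
finger_force: 0.0
```

Call:
step_arm([
  [[0, 0, 0], [0, 0, 0]],
  [[0, 0, 0], [0, 0, 0]],
  [[0, 0, 0], [0, 0, 0]],
  [[0, 0, 0], [0, 0, 0]],
  [[0, 0, 0], [0, 0, 0]],
  [[0, 0, 0], [0, 0, 0]],
  [[0, 0, 0], [0, 0, 0]],
  [[0, 0, 0], [0, 0, 0]],
], jaw=0, force=50)

```text
time_s: 4.8
position: [542.2, 152.2, 17.3]
eef_rot: [-0.0, 0.053, 0.999, 0.0]
wrist_force: [0.0, 0.1, -0.3]
grip_width: 24.2
finger_force: 49.1
```

Call:
step_arm([
  [[0, 0, -0.02], [0, 0, 0]],
  [[0, 0, -0.04], [0, 0, 0]],
  [[0, 0, -0.045], [0, 0, 0]],
  [[0, 0, -0.04], [0, 0, 0]],
  [[-0.0083, -0.0303, -0.038], [0, 0, 0]],
  [[-0.0083, -0.0303, 0], [0, 0, 0]],
  [[-0.0083, -0.0303, 0], [0, 0, 0]],
  [[-0.0083, -0.0303, 0], [0, 0, 0]],
])

```text
time_s: 5.6
position: [562.5, 27.0, 200.8]
eef_rot: [0.0, 0.053, 0.999, -0.0]
wrist_force: [0.4, -0.4, 0.0]
grip_width: 24.5
finger_force: 49.3
```

Call:
step_arm([
  [[-0.0083, -0.0303, 0], [0, 0, 0]],
  [[-0.0083, -0.0303, 0], [0, 0, 0]],
  [[-0.0083, -0.0303, 0], [0, 0, 0]],
  [[-0.0083, -0.0303, 0], [0, 0, 0.116]],
  [[0, 0, 0], [0, 0, 0.116]],
  [[0, 0, 0], [0, 0, 0]],
  [[0, 0, 0], [0, 0, 0]],
])

```text
time_s: 6.3
position: [582.4, -95.7, 200.0]
eef_rot: [-0.0, 0.167, 0.986, 0.0]
wrist_force: [0.6, 0.4, -0.3]
grip_width: 23.8
finger_force: 49.3
```

```bash
python3 snap.py w3; python3 - <<'E'
from h import *
f=np.load("w3.npz");print(f["origin"])
E
```

```text
6.3 [582.36281566 -95.66069221 199.96718254] [-3.43611889e-04  1.66592520e-01  9.86025758e-01  1.35896648e-04] [ 0.5698653   0.4495762  -0.31662943]
[519.76291043 -74.82318511 331.31267375]
```

View pics/w3.png

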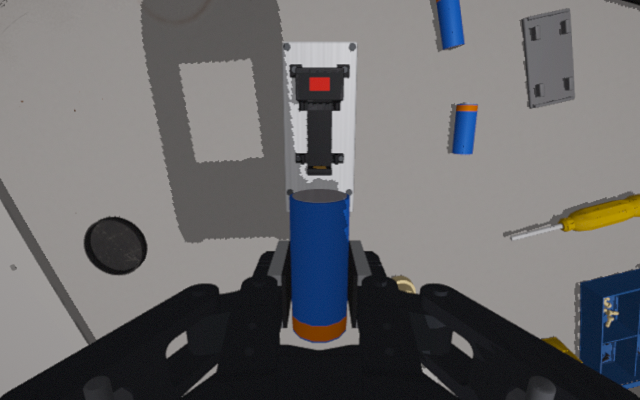

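The wrist view shows the cell held squarely and the charger in line ahead, with its plate at columns 283–357, the hood at (320,85) and the end wall at (319,170).

```bash
python3 - <<'E'
from h import *
f=np.load("w3.npz");ci=f;p=f["p"].astype(int);d=f["d"];g=p.min(2)
def deproj(px):
    u=cv2.undistortPoints(np.asarray(px,float).reshape(-1,1,2),ci["K"],ci["dist_coeffs"])[:,0]
    z=np.array([d[int(round(y)),int(round(x))] for x,y in px])
    return ci["origin"]+rot(ci["orientation"]).apply(np.c_[u,np.ones(len(u))]*z[:,None])
# plate side edges by rows: brightness crossing subpixel
L=[];Rr=[]
gr=cv2.cvtColor(f["p"],cv2.COLOR_RGB2GRAY).astype(float)
for y in range(50,185):
    gx=np.diff(gr[y]); a=270+np.argmax(gx[270:296]);b=345+np.argmin(gx[345:370])
    def sub(i,s):
        w=np.clip(s*gx[i-1:i+2],0,None);return i+.5+(w*[-1,0,1]).sum()/w.sum()
    L.append([sub(a,1),y]);Rr.append([sub(b,-1),y])
def line(P):
    M=plane(ci,P,8)[:,:2]
    for _ in range(4):
        v=np.polyfit(M[:,0],M[:,1],1);e=abs(np.polyval(v,M[:,0])-M[:,1]);M=M[e<max(1,1.5*np.median(e))]
    return v,M
vl,_=line(L);vr,_=line(Rr)
print("yaws",np.degrees(np.arctan([vl[0],vr[0]])))
yaw=np.arctan((vl[0]+vr[0])/2)
print("width",(np.polyval(vl,520)-np.polyval(vr,520))*np.cos(yaw))
top=[]
for x in range(295,348,3):
    gy=np.diff(gr[30:56,x]);i=np.argmax(gy);top.append([x,30+i+.5])
T=plane(ci,top,8)[:,:2]
ex=np.array([np.cos(yaw),np.sin(yaw)]);ey=np.array([-ex[1],ex[0]])
e=np.median(T@ex)
mid=lambda X:(np.polyval(vl,X)+np.polyval(vr,X))/2
# center: ex coordinate e+82, on midline
m0=np.array([520,mid(520)]); C=m0+ex*(e+82-m0@ex)
print("C",C,"yaw",np.degrees(yaw), "top spread",np.std(T@ex))
np.savez("ch.npz",C=C,yaw=yaw)
# depth profile on col 319
px=[[319,y] for y in range(36,192,2)];P=deproj(px)
loc=np.c_[(P[:,:2]-C)@ex,(P[:,:2]-C)@ey,P[:,2]]
print("\n".join(f"{y[1]} {a[0]:.1f} {a[1]:.1f} {a[2]:.1f}" for y,a in zip(px,loc)))
s=monitor=None
tp=f["pos"][:2];print("tcp local",(tp-C)@ex,(tp-C)@ey,"toolyaw",np.degrees(np.arctan2(-(2*f["q"][1]*f["q"][2]),-(2*f["q"][1]**2-1))))
# wall/cradle lateral: dark extents at rows
for y in (112,120,130,140,168,172):
    w=np.where(gr[y,285:355]<70)[0]+285
    for z in ((12,) if y<150 else (27,)):
        Q=plane(ci,[[w.min()-.5,y],[w.max()+.5,y]],z)[:,:2];print(y,z,((Q-C)@ey).round(1),((Q-C)@ex).round(1))
# held cell lateral
hs=(p[...,2]-p[...,0]>50)
for y in (205,230,260,290):
    w=np.where(hs[y,280:360])[0]+280
    Q=plane(ci,[[w.min()-.5,y],[w.max()+.5,y]],200)[:,:2];print("cell",y,((Q-C)@ey).round(1),((Q-C)@ex).round(1))
cv2.imwrite("pics/crop3.png",cv2.resize(f["p"][35:215,265:375,::-1],None,fx=3.3,fy=3.3,interpolation=2))
E
```

```text
yaws [-21.90035892 -19.27727848]
width -65.62979395288508
C [536.380642   -80.26111266] yaw -20.60010050526811 top spread 0.3417443887394761
36 -88.7 -2.7 -1.5
38 -86.5 -2.6 0.6
40 -84.9 -2.6 -0.0
42 -81.6 -2.5 8.0
44 -79.9 -2.5 7.4
46 -78.1 -2.4 7.9
48 -76.3 -2.4 8.6
50 -74.9 -2.4 6.7
52 -73.0 -2.3 7.7
54 -71.4 -2.3 7.2
56 -69.6 -2.2 7.4
58 -67.8 -2.2 8.1
60 -66.1 -2.2 7.7
62 -64.4 -2.1 7.1
64 -62.6 -2.1 7.5
66 -60.9 -2.0 7.5
68 -53.7 -1.8 49.7
70 -52.1 -1.8 50.3
72 -50.6 -1.8 49.9
74 -49.1 -1.7 49.7
76 -47.5 -1.7 49.5
78 -45.9 -1.6 50.4
80 -44.3 -1.6 50.4
82 -42.8 -1.6 50.3
84 -41.3 -1.5 49.7
86 -39.7 -1.5 49.9
88 -38.1 -1.5 50.3
90 -36.5 -1.4 50.7
92 -35.0 -1.4 49.7
94 -33.5 -1.3 48.9
96 -31.8 -1.3 51.1
98 -30.3 -1.3 49.8
100 -29.5 -1.3 28.3
102 -28.4 -1.2 11.5
104 -26.5 -1.2 11.9
106 -24.7 -1.2 11.6
108 -22.9 -1.1 11.0
110 -21.1 -1.1 11.3
112 -19.3 -1.0 10.5
114 -17.4 -1.0 11.6
116 -15.6 -0.9 10.8
118 -13.7 -0.9 11.8
120 -11.8 -0.9 10.9
122 -10.0 -0.8 10.8
124 -8.1 -0.8 12.3
126 -6.3 -0.7 13.5
128 -4.4 -0.7 12.5
130 -2.5 -0.6 12.1
132 -0.6 -0.6 10.9
134 1.3 -0.5 11.6
136 3.2 -0.5
[... 207 characters left out ...]
1.1
160 26.4 0.1 11.8
162 28.5 0.1 10.3
164 30.3 0.2 12.0
166 31.8 0.2 15.1
168 32.1 0.2 25.3
170 33.7 0.2 27.2
172 35.5 0.3 27.9
174 37.3 0.3 28.5
176 42.8 0.5 9.0
178 45.2 0.5 7.4
180 47.3 0.6 7.0
182 49.2 0.6 7.8
184 51.3 0.7 7.6
186 53.6 0.7 6.7
188 55.5 0.8 7.6
190 15.1 -0.1 190.6
tcp local 48.46026248782417 1.7636054962827534 toolyaw -19.17951820971739
112 12 [-11.9   9.9] [-19.  -19.5]
120 12 [-11.8  10.1] [-11.6 -12.1]
130 12 [-11.7  10.4] [-2.3 -2.8]
140 12 [-11.5  10.7] [7.2 6.7]
168 27 [-11.6  11. ] [32.1 31.6]
172 27 [-11.5  11.1] [35.9 35.4]
cell 205 [-12.3  12.4] [19.7 19.1]
cell 230 [-11.9  12.9] [30.8 30.2]
cell 260 [-11.9  13.1] [44.8 44.2]
cell 290 [-11.4  13.4] [59.6 59. ]
```

View pics/crop3.png

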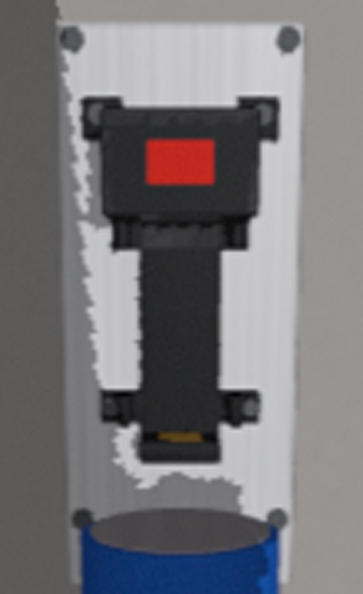

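The crop shows the hood front, the bay floor (24 mm wide) and the end wall all in line. By the depth profile, the wall's inner face is at local x≈32, the hood front and spring face at ≈−29.5, the floor at 12, the wall top at 27 and the hood top at 50, all as specified. Descending beside the wall and tilting.

Call:
step_arm([
  [[0, -0.0008, 0.02], [0, 0, 0]],
  [[0, 0, 0.035], [0, 0, 0]],
  [[0, 0, 0.035], [0, 0, 0]],
  [[0, 0, 0.03], [0, 0, 0]],
  [[0, 0, 0.015], [0, -0.1, 0]],
  [[0, 0, 0], [0, -0.1, 0]],
  [[0, 0, 0], [0, -0.097, 0]],
  [[0, 0, 0], [0, 0, 0]],
])

```text
time_s: 7.15
position: [578.8, -94.4, 63.0]
eef_rot: [0.144, 0.165, 0.976, -0.025]
wrist_force: [-0.1, 0.2, -1.4]
grip_width: 24.0
finger_force: 49.3
```

```bash
python3 snap.py w4; cat > loc.py <<'E'
from h import *
from cell import monitor
c=np.load("ch.npz");C=c["C"];yaw=np.radians(-19.25)
ex=np.array([np.cos(yaw),np.sin(yaw)]);ey=np.array([-ex[1],ex[0]])
if __name__=="__main__":
    s=monitor.get_state();t=s["position"];r=rot(s["eef_rot"]);F=t+r.apply([33.4,0,.3])
    x=-r.as_matrix()[:,0]; w=s["wrist_force"]
    l=lambda P:np.r_[(P[:2]-C)@ex,(P[:2]-C)@ey,P[2]].round(1)
    print("t",s["time_s"],"tcp",l(t),"F",l(F),"pitch",np.degrees(np.arcsin(x[2])).round(2),"yaw",np.degrees(np.arctan2(x[1],x[0])).round(2),"f",np.r_[w[:2]@ex,w[:2]@ey,w[2]].round(2),"grip",s["grip_width"])
E
python3 loc.py
python3 - <<'E'
from loc import *
f=np.load("w4.npz");ci=f;p=f["p"].astype(int);gr=cv2.cvtColor(f["p"],cv2.COLOR_RGB2GRAY).astype(int)
# predicted pixel of bay floor middle at several x
pr=proj(ci,[np.r_[C+ex*x,12] for x in (-25,-15,-5,5)]);print(pr.round(1))
for u,v in pr:
    v=int(round(v)); 
    if not 0<=v<400: continue
    row=gr[v];i0=int(u);a=i0
    while row[a]<70:a-=1
    b=i0
    while row[b]<70:b+=1
    Q=plane(ci,[[a+.5,v],[b-.5,v]],12)[:,:2];print(v,a,b,((Q-C)@ey).round(1),((Q-C)@ex).round(1))
E
```

```text
7.15 [578.78703076 -94.3836124   63.01407602] [ 0.14371995  0.16450395  0.97553995 -0.02459333] [-0.11036814  0.2024195  -1.37449594]
t 7.2 tcp [46.7  0.5 64.5] F [14.8  0.5 54.6] pitch 16.81 yaw -19.18 f [ 0.19  0.35 -0.96] grip 24.150200257424352
[[320.1  79.8]
 [320.1 101.4]
 [320.  121.7]
 [320.  140.8]]
80 263 375 [-26.3  25.2] [-24.9 -25. ]
101 294 344 [-12.3  11.2] [-15.2 -15.2]
122 295 343 [-12.1  11.1] [-4.9 -4.9]
141 296 342 [-12.  11.] [5.1 5.1]
```

View pics/w4.png

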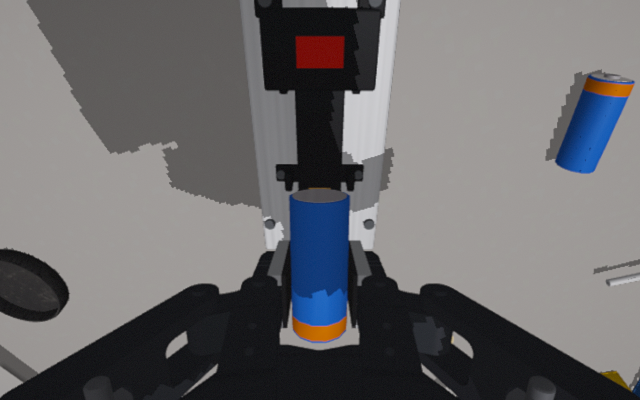

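The view shows the cell's flat end at (320,196) facing the bay floor strip, columns 295–343, centred to about 0.5 mm.

Call:
step_arm([
  [[0.0021, -0.0004, 0.0069], [0, 0, 0]],
  [[0.0021, 0, 0.0069], [0, 0, 0]],
  [[0.01, 0, 0], [0, 0, 0]],
  [[0.012, 0, 0], [0, 0, 0]],
  [[0.008, 0, 0], [0, 0, 0]],
  [[0.004, 0, 0], [0, 0, 0]],
  [[0, 0, 0], [0, 0, 0]],
])

```text
time_s: 7.9
position: [550.8, -86.0, 40.7]
eef_rot: [0.146, 0.166, 0.975, -0.025]
wrist_force: [0.9, 0.3, -1.4]
grip_width: 24.0
finger_force: 49.3
```

```bash
python3 loc.py; python3 snap.py w5
```

```text
t 7.9 tcp [15.5 -0.6 40.7] F [-16.4  -0.6  30.6] pitch 16.98 yaw -19.34 f [ 0.74  0.53 -1.38] grip 23.952892191704795
7.9 [550.77189224 -85.96480153  40.65807468] [ 0.14552332  0.16617014  0.97498386 -0.02483775] [ 0.87521086  0.25757653 -1.38355105]
```

View pics/w5.png

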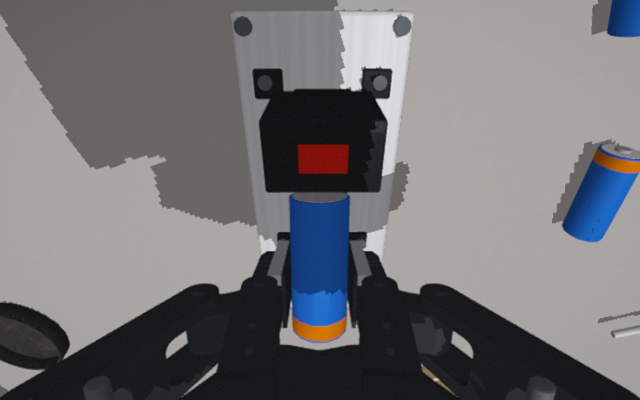

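The view shows the flat end entering under the hood at (320,193). The red patch, at columns 298–349, is centred near 323, so the cell may be about 1 mm off to the side. I'll check the numbers.

```bash
python3 loc.py; python3 - <<'E'
from loc import *
for n in("w4","w5"):
    f=np.load(n+".npz");ci=f;p=f["p"].astype(int)
    m=(p[...,0]>90)&(p[...,1]<60)&(p[...,2]<60);m[:,:250]=0;m[:,400:]=0
    a,c,l=max(blobs(m,100),key=lambda t:t[0])
    W=plane(ci,[c],50)[0];print(n,"red",c.round(1),"y",((W[:2]-C)@ey).round(2),"x",((W[:2]-C)@ex).round(2))
    h=p[...,2]-p[...,0]>50
    for y in (215,250):
        w=np.where(h[y,270:370])[0]+270;T=f["pos"];print("cell",y,w.min(),w.max(),((plane(ci,[[(w.min()+w.max())/2,y]],T[2])[0][:2]-C)@ey).round(2),"tcp y",((T[:2]-C)@ey).round(2))
    gr=cv2.cvtColor(f["p"],cv2.COLOR_RGB2GRAY).astype(int)
    y=int(c[1]);w=np.where(gr[y,240:410]<60)[0]+240;Q=plane(ci,[[w.min()-.5,y],[w.max()+.5,y]],47)[:,:2];print("hood",w.min(),w.max(),((Q-C)@ey).round(1))
E
```

```text
t 7.95 tcp [16.3 -0.6 41.2] F [-15.6  -0.6  31.1] pitch 17.04 yaw -19.35 f [-0.3  -0.54 -1.46] grip 24.36202891314711
w4 red [319.5  51.8] y -0.3 x -41.74
cell 215 290 348 -0.42 tcp y 0.65
cell 250 290 348 -0.4 tcp y 0.65
hood 262 377 [-20.4  19.8]
w5 red [322.8 158.4] y -0.32 x -41.92
cell 215 290 348 -1.61 tcp y -0.64
cell 250 290 348 -1.66 tcp y -0.64
hood 263 382 [-20.4  19.7]
```

Call:
step_arm([
  [[0, 0.0006, 0], [0, 0, 0]],
  [[0.003, 0.0006, 0], [0, 0, 0]],
  [[0.004, 0, 0], [0, 0, 0]],
  [[0.003, 0, 0], [0, 0, 0]],
  [[0, 0, 0], [0, 0, 0]],
  [[0, 0, 0], [0, 0, 0]],
])

```text
time_s: 8.55
position: [542.9, -81.9, 37.9]
eef_rot: [0.146, 0.166, 0.975, -0.025]
wrist_force: [0.2, 0.1, -1.2]
grip_width: 24.3
finger_force: 49.3
```

```bash
python3 loc.py; python3 snap.py w6; python3 - <<'E'
from loc import *
f=np.load("w6.npz");ci=f;p=f["p"].astype(int)
m=(p[...,0]>90)&(p[...,1]<60)&(p[...,2]<60);m[:,:250]=0;m[:,400:]=0
a,c,l=max(blobs(m,100),key=lambda t:t[0])
W=plane(ci,[c],50)[0];print("red",c.round(1),"y",((W[:2]-C)@ey).round(2))
h=p[...,2]-p[...,0]>50
w=np.where(h[250,270:370])[0]+270;print(((plane(ci,[[(w.min()+w.max())/2,250]],f["pos"][2])[0][:2]-C)@ey).round(2))
E
python3 loc.py
```

```text
t 8.55 tcp [ 6.7  0.6 37.9] F [-25.2   0.6  27.9] pitch 17.01 yaw -19.35 f [ 0.17  0.12 -1.18] grip 24.32021772929821
8.55 [542.85749591 -81.93278169  37.9431193 ] [ 0.14581892  0.16621886  0.97493048 -0.02487341] [ 0.20161029  0.05791594 -1.1792954 ]
red [319.1 186.4] y -0.33
-0.46
t 8.6 tcp [ 6.9  0.6 38.1] F [-25.    0.6  28. ] pitch 17.03 yaw -19.35 f [-0.31  0.4  -1.3 ] grip 24.63889915401044
```

Call:
step_arm([
  [[0.0015, 0, 0], [0, 0, 0]],
  [[0.001, 0, 0], [0, 0, 0]],
  [[0, 0, 0], [0, 0, 0]],
  [[0, 0, 0], [0, 0, 0]],
])

```text
time_s: 9.0
position: [540.7, -81.2, 37.2]
eef_rot: [0.146, 0.166, 0.975, -0.025]
wrist_force: [0.9, -0.0, -1.2]
grip_width: 24.6
finger_force: 49.3
```

```bash
python3 loc.py
```

```text
t 9.0 tcp [ 4.4  0.6 37.2] F [-27.5   0.6  27.2] pitch 17.02 yaw -19.35 f [ 0.82  0.24 -1.19] grip 24.57610137599186
```

Call:
step_arm([
  [[0.001, 0, 0], [0, 0, 0]],
  [[0, 0, 0], [0, 0, 0]],
  [[0, 0, 0], [0, 0, 0]],
])

```text
time_s: 9.3
position: [539.8, -80.9, 37.0]
eef_rot: [0.146, 0.166, 0.975, -0.025]
wrist_force: [-0.1, 0.5, -0.7]
grip_width: 24.2
finger_force: 49.3
```

```bash
python3 loc.py
```

```text
t 9.3 tcp [ 3.4  0.5 37. ] F [-28.4   0.6  26.9] pitch 17.02 yaw -19.35 f [-0.29  0.39 -0.73] grip 24.217436448272917
```

Call:
step_arm([
  [[0.001, 0, 0], [0, 0, 0]],
  [[0, 0, 0], [0, 0, 0]],
  [[0, 0, 0], [0, 0, 0]],
])

```text
time_s: 9.6
position: [539.4, -80.7, 37.1]
eef_rot: [0.146, 0.166, 0.975, -0.025]
wrist_force: [2.2, -0.1, -1.2]
grip_width: 24.4
finger_force: 49.3
```

```bash
python3 loc.py
```

```text
t 9.6 tcp [ 3.   0.6 37.1] F [-28.8   0.6  27. ] pitch 17.09 yaw -19.36 f [ 2.13  0.63 -1.19] grip 24.420401357711846
```

Spring felt at 2.1 N. Now pressing horizontally.

Call:
step_arm([
  [[0.00096, 0, -0.00029], [0, 0, 0]],
  [[0.00096, 0, -0.00029], [0, 0, 0]],
  [[0, 0, 0], [0, 0, 0]],
  [[0, 0, 0], [0, 0, 0]],
])

```text
time_s: 10.0
position: [537.6, -80.1, 37.2]
eef_rot: [0.147, 0.166, 0.975, -0.025]
wrist_force: [3.7, -2.0, -1.9]
grip_width: 24.3
finger_force: 49.3
```

```bash
python3 loc.py
```

```text
t 10.0 tcp [ 1.1  0.6 37.2] F [-30.7   0.6  27. ] pitch 17.1 yaw -19.35 f [ 4.18 -0.63 -1.95] grip 24.257286451556784
```

Call:
step_arm([
  [[0.00096, 0, -0.00029], [0, 0, 0]],
  [[0.00048, 0, -0.00015], [0, 0, 0]],
  [[0, 0, 0], [0, 0, 0]],
  [[0, 0, 0], [0, 0, 0]],
])

```text
time_s: 10.4
position: [536.6, -79.7, 37.3]
eef_rot: [0.147, 0.166, 0.975, -0.025]
wrist_force: [5.2, -1.8, -1.4]
grip_width: 24.0
finger_force: 49.2
```

```bash
python3 loc.py
```

```text
t 10.4 tcp [ 0.   0.6 37.3] F [-31.8   0.6  27.2] pitch 17.15 yaw -19.36 f [ 5.47  0.   -1.37] grip 23.966332837506872
```

Call:
step_arm([
  [[0.00096, 0, -0.00029], [0, 0, 0]],
  [[0.00096, 0, -0.00029], [0, 0, 0]],
  [[0, 0, 0], [0, 0, 0]],
  [[0, 0, 0], [0, 0, 0]],
])

```text
time_s: 10.8
position: [535.2, -79.2, 37.6]
eef_rot: [0.148, 0.166, 0.975, -0.025]
wrist_force: [8.8, -2.1, -2.7]
grip_width: 24.2
finger_force: 49.3
```

```bash
python3 loc.py
```

```text
t 10.8 tcp [-1.5  0.6 37.6] F [-33.3   0.6  27.4] pitch 17.22 yaw -19.36 f [ 9.04  0.93 -2.7 ] grip 24.23065583226841
```

Call:
step_arm([
  [[0.00096, 0, -0.00029], [0, 0, 0]],
  [[0, 0, 0], [0, 0, 0]],
  [[0, 0, 0], [0, 0, 0]],
])

```text
time_s: 11.1
position: [534.6, -79.0, 37.8]
eef_rot: [0.148, 0.166, 0.975, -0.025]
wrist_force: [8.6, -3.2, -3.8]
grip_width: 24.4
finger_force: 49.3
```

```bash
python3 loc.py
```

```text
t 11.1 tcp [-2.1  0.6 37.8] F [-33.9   0.6  27.6] pitch 17.27 yaw -19.36 f [ 9.15 -0.22 -3.8 ] grip 24.36083547804852
```

Pressed about 4.8 mm at 9.1 N. Now tipping the button end down in three stages, keeping the flat end pressed.

Call:
step_arm([
  [[0.0003, 0, 0.0014], [0, 0.0332, 0]],
  [[0.00026, 0, 0.0014], [0, 0.0332, 0]],
  [[0.0002, 0, 0.0014], [0, 0.0332, 0]],
  [[0, 0, 0], [0, 0, 0]],
  [[0, 0, 0], [0, 0, 0]],
])

```text
time_s: 11.6
position: [535.7, -79.4, 33.9]
eef_rot: [0.1, 0.167, 0.981, -0.017]
wrist_force: [7.0, -2.7, 0.1]
grip_width: 24.7
finger_force: 49.5
```

```bash
python3 loc.py
```

```text
t 11.6 tcp [-0.9  0.6 33.9] F [-33.5   0.6  26.9] pitch 11.62 yaw -19.37 f [ 7.45 -0.22  0.07] grip 24.740522281543985
```

Call:
step_arm([
  [[0.0007, 0, -0.00014], [0, 0, 0]],
  [[0.0007, 0, -0.00014], [0, 0, 0]],
  [[0, 0, 0], [0, 0, 0]],
  [[0, 0, 0], [0, 0, 0]],
])

```text
time_s: 12.0
position: [534.7, -79.1, 34.2]
eef_rot: [0.1, 0.167, 0.981, -0.017]
wrist_force: [10.1, -3.4, -1.7]
grip_width: 24.0
finger_force: 49.5
```

```bash
python3 loc.py
```

```text
t 12.0 tcp [-2.   0.6 34.2] F [-34.7   0.6  27.2] pitch 11.69 yaw -19.36 f [10.61  0.15 -1.67] grip 24.031255259375467
```

Call:
step_arm([
  [[0.0003, 0, 0.00147], [0, 0.0332, 0]],
  [[0.00025, 0, 0.00148], [0, 0.0332, 0]],
  [[0.0002, 0, 0.0015], [0, 0.0332, 0]],
  [[0, 0, 0], [0, 0, 0]],
  [[0, 0, 0], [0, 0, 0]],
])

```text
time_s: 12.5
position: [535.5, -79.4, 30.2]
eef_rot: [0.052, 0.168, 0.984, -0.009]
wrist_force: [8.9, -3.6, 2.9]
grip_width: 24.5
finger_force: 49.9
```

```bash
python3 loc.py
```

```text
t 12.5 tcp [-1.1  0.6 30.2] F [-34.3   0.6  26.4] pitch 6.05 yaw -19.37 f [ 9.59 -0.44  2.93] grip 24.465591794250635
```

Call:
step_arm([
  [[0.0005, 0, -0.0001], [0, 0, 0]],
  [[0.0003, 0, 0.0015], [0, 0.035, 0]],
  [[0, 0, 0], [0, 0, 0]],
  [[0, 0, 0], [0, 0, 0]],
])

```text
time_s: 12.9
position: [535.2, -79.3, 29.0]
eef_rot: [0.035, 0.168, 0.985, -0.006]
wrist_force: [9.3, -3.7, 3.7]
grip_width: 23.9
finger_force: 50.0
```

```bash
python3 loc.py
```

```text
t 12.9 tcp [-1.5  0.6 29. ] F [-34.7   0.6  26.3] pitch 4.09 yaw -19.36 f [ 9.98 -0.41  3.65] grip 23.88181126974414
```

Call:
step_arm([
  [[0.00025, 0, 0.0014], [0, 0.035, 0]],
  [[0, 0, 0], [0, 0, 0]],
  [[0, 0, 0], [0, 0, 0]],
])

```text
time_s: 13.2
position: [535.2, -79.2, 27.6]
eef_rot: [0.018, 0.168, 0.986, -0.003]
wrist_force: [9.8, -3.2, 4.4]
grip_width: 24.5
finger_force: 50.2
```

```bash
python3 loc.py
```

```text
t 13.2 tcp [-1.5  0.6 27.6] F [-34.8   0.6  26.1] pitch 2.1 yaw -19.37 f [10.26  0.2   4.36] grip 24.461171827622387
```

Call:
step_arm([
  [[0.0001, 0, 0.0013], [0, 0.035, 0]],
  [[0, 0, 0], [0, 0, 0]],
  [[0, 0, 0], [0, 0, 0]],
])

```text
time_s: 13.5
position: [535.3, -79.2, 26.4]
eef_rot: [0.001, 0.168, 0.986, -0.0]
wrist_force: [9.5, -4.1, 4.7]
grip_width: 24.3
finger_force: 50.2
```

```bash
python3 loc.py
```

```text
t 13.5 tcp [-1.3  0.6 26.4] F [-34.7   0.7  26. ] pitch 0.12 yaw -19.37 f [10.33 -0.74  4.7 ] grip 24.266847746960615
```

Call:
step_arm([
  [[0, 0, 0.0007], [0, 0, 0]],
  [[0, 0, 0], [0, 0, 0]],
  [[0, 0, 0], [0, 0, 0]],
])

```text
time_s: 13.8
position: [535.2, -79.2, 25.7]
eef_rot: [0.001, 0.168, 0.986, -0.0]
wrist_force: [10.0, -4.3, 4.3]
grip_width: 24.6
finger_force: 50.2
```

```bash
python3 loc.py
```

```text
t 13.8 tcp [-1.5  0.6 25.7] F [-34.9   0.7  25.3] pitch 0.13 yaw -19.36 f [10.84 -0.79  4.28] grip 24.59080532750149
```

Call:
step_arm([
  [[-0.0007, 0, 0], [0, 0, 0]],
  [[-0.0005, 0, 0.0002], [0, 0, 0]],
  [[0, 0, 0], [0, 0, 0]],
  [[0, 0, 0], [0, 0, 0]],
])

```text
time_s: 14.2
position: [535.9, -79.4, 25.3]
eef_rot: [0.001, 0.168, 0.986, 0.0]
wrist_force: [8.3, -2.1, 5.8]
grip_width: 24.3
finger_force: 50.2
```

```bash
python3 loc.py; python3 snap.py s2 side; python3 snap.py w7; python3 - <<'E'
import cv2
a=cv2.imread("pics/w7.png")[80:380,180:460];b=cv2.resize(cv2.imread("pics/s2.png")[180:260,250:380],None,fx=3.5,fy=3.5,interpolation=2)
o=cv2.copyMakeBorder(b,0,300-b.shape[0],0,0,cv2.BORDER_CONSTANT)
import numpy as np
cv2.imwrite("pics/c7.png",np.hstack([a,o]))
E
```

```text
t 14.2 tcp [-0.8  0.6 25.3] F [-34.2   0.7  25. ] pitch 0.07 yaw -19.36 f [8.57 0.73 5.79] grip 24.309387774463417
14.2 [535.85620409 -79.39851249  25.31748778] [5.85647781e-04 1.68149437e-01 9.85761340e-01 5.78768178e-05] [ 8.3296167  -2.13495088  5.78977776]
14.25 [535.89836565 -79.44968375  25.34432931] [6.31306701e-04 1.68169506e-01 9.85757889e-01 5.13874472e-05] [ 9.03060758 -2.57257197  3.77511582]
```

View pics/c7.png

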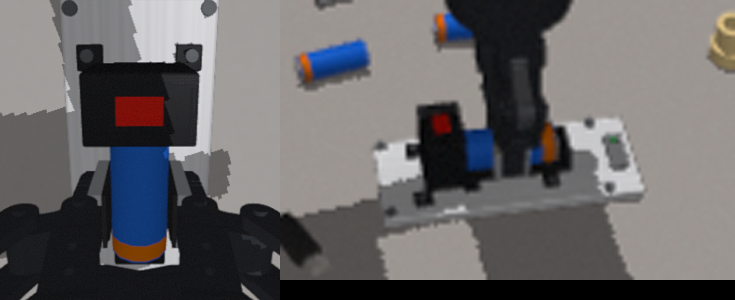

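The cell lies level between the hood and the end wall, its orange end just inside the wall. Easing off until the wall carries the load.

Call:
step_arm([
  [[-0.0005, 0, 0], [0, 0, 0]],
  [[-0.0004, 0, 0], [0, 0, 0]],
  [[0, 0, 0], [0, 0, 0]],
  [[0, 0, 0], [0, 0, 0]],
])

```text
time_s: 14.7
position: [536.3, -79.6, 25.3]
eef_rot: [0.0, 0.168, 0.986, 0.0]
wrist_force: [7.5, -1.5, 6.7]
grip_width: 23.7
finger_force: 50.3
```

```bash
python3 loc.py
```

```text
t 14.7 tcp [-0.3  0.6 25.3] F [-33.7   0.7  25. ] pitch 0.01 yaw -19.36 f [7.54 1.07 6.7 ] grip 23.689429445340725
```

Call:
step_arm([
  [[-0.0005, 0, -0.0003], [0, 0, 0]],
  [[-0.0004, 0, 0], [0, 0, 0]],
  [[0, 0, 0], [0, 0, 0]],
  [[0, 0, 0], [0, 0, 0]],
])

```text
time_s: 15.1
position: [536.6, -79.7, 25.3]
eef_rot: [-0.0, 0.168, 0.986, 0.0]
wrist_force: [5.8, -1.5, 6.9]
grip_width: 24.3
finger_force: 50.3
```

```bash
python3 loc.py
```

```text
t 15.1 tcp [ 0.   0.6 25.3] F [-33.4   0.7  25. ] pitch -0.06 yaw -19.35 f [5.95 0.48 6.86] grip 24.345659499103515
```

Call:
step_arm([
  [[-0.0005, 0, -0.0002], [0, 0, 0]],
  [[-0.0003, 0, -0.0002], [0, 0, 0]],
  [[0, 0, 0], [0, 0, 0]],
  [[0, 0, 0], [0, 0, 0]],
])

```text
time_s: 15.5
position: [536.6, -79.7, 25.3]
eef_rot: [-0.001, 0.168, 0.986, 0.0]
wrist_force: [4.3, -0.8, 5.6]
grip_width: 24.6
finger_force: 50.3
```

```bash
python3 loc.py
```

```text
t 15.5 tcp [ 0.1  0.6 25.3] F [-33.3   0.7  25.1] pitch -0.15 yaw -19.36 f [4.32 0.7  5.59] grip 24.61671896212505
```

Call:
step_arm([
  [[0, 0, 0], [0, 0, 0]],
  [[0, 0, 0], [0, 0, 0]],
  [[0, 0, 0], [0, 0, 0]],
  [[0, 0, 0], [0, 0, 0]],
  [[0, 0, 0], [0, 0, 0]],
  [[0, 0, 0], [0, 0, 0]],
], jaw=60)

```text
time_s: 16.1
position: [534.3, -78.9, 23.3]
eef_rot: [-0.004, 0.168, 0.986, 0.001]
wrist_force: [0.6, -0.5, -0.6]
grip_width: 51.6
finger_force: 0.0
```

Call:
step_arm([
  [[0, 0, -0.005], [0, 0, 0]],
  [[0, 0, -0.015], [0, 0, 0]],
  [[0, 0, -0.025], [0, 0, 0]],
  [[0, 0, -0.03], [0, 0, 0]],
  [[0, 0, -0.03], [0, 0, 0]],
  [[-0.03, 0, -0.03], [0, 0, 0]],
  [[-0.03, 0, -0.01], [0, 0, 0]],
  [[0, 0, 0], [0, 0, 0]],
])

```text
time_s: 16.9
position: [596.5, -101.0, 173.0]
eef_rot: [0.001, 0.168, 0.986, -0.0]
wrist_force: [-0.3, 0.2, -0.4]
grip_width: 51.4
finger_force: 0.0
```

```bash
python3 snap.py w8; python3 - <<'E'
from loc import *
f=np.load("w8.npz");ci=f;p=f["p"].astype(int);d=f["d"]
h=(p[...,2]-p[...,0]>50);c0=proj(ci,[np.r_[C,30]])[0];print(c0)
a,c,l=min(blobs(h,150),key=lambda t:np.linalg.norm(t[1]-c0))
q=np.argwhere(l);print(a,c,q.min(0),q.max(0))
col=int(round(c[0]))
for y in list(range(q[:,0].min()-4,q[:,0].max()+16,5)):
    u=cv2.undistortPoints(np.array([[[col,y]]],float),ci["K"],ci["dist_coeffs"])[0,0]
    P=ci["origin"]+rot(ci["orientation"]).apply(np.r_[u,1]*d[y,col]);print(y,((P[:2]-C)@ex).round(1),P[2].round(1))
for y in np.linspace(q[:,0].min()+5,q[:,0].max()-5,4).astype(int):
    w=np.where(l[y])[0];Q=plane(ci,[[w.min()-.5,y],[w.max()+.5,y]],25)[:,:2];print(y,((Q-C)@ey).round(1))
x,y=int(c[0]),int(c[1]);cv2.imwrite("pics/crop8.png",cv2.resize(f["p"][max(0,y-80):y+80,x-80:x+80,::-1],None,fx=3,fy=3,interpolation=2))
E
```

```text
16.9 [ 596.4838158  -100.97183157  172.95394164] [ 9.06892150e-04  1.68330552e-01  9.85730188e-01 -1.65250132e-05] [-0.2697923   0.22612578 -0.38628634]
[319.83532645 116.52366676]
1988 [319.39738431 109.69818913] [ 77 304] [143 335]
73 -31.4 49.1
78 -29.1 36.8
83 -25.5 36.3
88 -21.6 38.0
93 -18.0 36.6
98 -14.2 38.1
103 -10.4 38.3
108 -6.6 36.3
113 -2.8 37.6
118 1.1 36.7
123 5.0 37.1
128 8.8 38.2
133 12.8 37.4
138 16.7 37.7
143 20.8 37.2
148 24.8 37.1
153 28.8 37.3
158 34.4 26.5
82 [-13.2  12.8]
100 [-12.5  12.1]
119 [-12.8  12.2]
138 [-13.   11.5]
```

View pics/crop8.png

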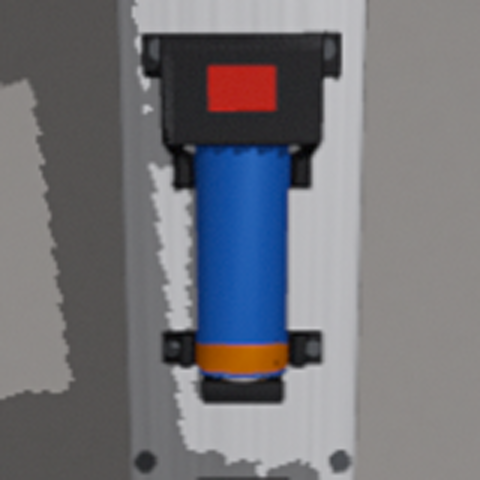

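The crop shows the cell level along its length, with its top at z≈37 to 38. It is centred, seated behind the wall and under the hood, and clear of the gripper.

```bash
python3 -c "
from cell import ticket;print(ticket.sign_off())"
```

```text
the job is handed in; nothing more can be done
None
```

The cell is loaded in the charger, level and held by the spring, and the gripper let go of it. I handed the job in at about 17 s of the 51 s allowed; the force on the spring peaked at about 11 N by the wrist reading.

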